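Open the tea canister and set out the tea glasses

ROBOT

A 6-joint arm with a two-finger parallel gripper is mounted at the origin on the work surface. World frame = base frame: x ahead of the robot, y to its left, z up, the work surface at z = 0. Lengths are in mm, angles in rad, forces in N, time in s.
With the tool pointing down it reaches from about 300 to 750 mm from the base axis. Payload 8.5 kg.
Tool frame: the origin (TCP) lies between the finger pads; the fingertips stand 22 mm ahead of it and the grasp point (between the pads) lies 3 mm ahead of it; z points along the fingers, y is the line along which they close (so a half turn about z gives the same grasp; the last joint's range is limited). The gripper opens to 85 mm and grips with 20 to 120 N. Pads are 22 mm wide; open, the fingers measure 114 mm over their backs; the gripper's body (76 mm by 85 mm) begins 54 mm behind the grasp point. The pads swing forward as they close: fully open they stand 13 mm farther back than shut.
Start: joints at [0.934, 0.381, 1.297, -0, 1.464, -0.215], TCP at [225.161, 501.78, 253.322] pointing down, gripper open.
Joint ranges: [-3.11, 3.11], [-0.89, 2.33], [0.22, 2.48], [-1.42, 4.56], [0.17, 2.85], [-2.88, 2.88]. Speed limits (rad/s): [2.39, 2.39, 3.14, 3.14, 3.14, 3.14].

INTERFACE

Orientations are given as a unit quaternion [w, x, y, z].
In Python, from workcell import read_state, snapshot, calibration, finish_job gives the robot as it stands. The module is installed in compiled form; this text tells all that it offers.
- The arm moves only by the tool step_arm, never from a script. Its argument "targets" is text: rows parted by semicolons, each of 6 numbers parted by spaces: the shift along the world's x, y, z in mm, then the turn, a rotation vector about the world's x, y, z in rad. In form: dx dy dz rx ry rz; .... A call has 1 to 10 rows; each row is the pose to reach, as a shift and turn from the pose commanded when the call began; what a row does not reach only later rows make up. A row lasts 1/8 s, in which the tool goes at most 62.5 mm and 10.7 degrees, less where a joint would pass 70% of its speed; a pose out of reach is approached as far as the arm can. A call with a gripper value outside its range is refused whole. "fingers" is the opening, from 0 (shut) to 1 (fully open), set as the call begins (left out, the last holds). The fingers move at their own pace and stop on an object; "force" is the grip in N (left out, the last holds). Time passes only in rows, so rows that repeat a pose let the fingers close. It gives the time, the measured TCP pose, the force, the opening and the grip force at its end, in the units of the state.
- read_state(): the state, without advancing time (a new reading comes with each control period).
- snapshot(name): name is "scene" or "top" or "wrist"; returns the picture (400x640x3 uint8, red, green, blue); there is no depth.
- calibration(name): a dict with "fovy" (degrees; the focal length in pixels is half the picture's height over the tangent of half this angle, whatever the lens; pixels are square), "cx", "cy" (the principal point, pixels), "R" (3x3) and "t" (3): a world point X has camera coordinates R X + t. Camera axes: x right, y down, z forward; pixel columns grow to the right and rows downward; lengths in mm; the calibration is good to about 2 mm. A picture is of the moment at which its call begins: read the wrist's pose just before it. calibration takes no time and is no camera call; for the wrist camera it gives the pose at the moment of the call.
- finish_job(): hands the job in; it is judged then, once.
The state is a dict: "time_s": time; "joints": joint angles; "qd": joint speeds; "joint_efforts": joint torques, N m; "position": TCP position; "orientation": TCP orientation; "force": force on the tool from outside, world axes, zero at the start; "wrist_torque": the same for the moment, N m; "opening": finger opening in mm; "gripper_force": force on a finger pad.
Only numpy, scipy, OpenCV 4.12 (cv2) and the standard library are available. Lean on these libraries where they do the work, as an engineer would, in place of code of your own. Each camera call takes 0.05 s, during which the arm holds its last target. There are 200 camera calls.

TASK

Get the crew's tea tray ready: unscrew the lid of the steel tea canister, lift it off and lay it flat, knob up, in the middle of the red plate, and stand every tea glass, mouth down as it is, centred on the ring marks of the wooden tray, one glass to a ring and the far row filled first. Set the glasses down rather than letting them drop, and leave the other things on the rack where they are.

Things in the scene. Friction and masses are not known exactly. Their poses are not given: they have to be found in the camera images.
- lid_knob (a point): Centre (half-way up) of the round upright knob, 36 mm in diameter, 30 mm tall, on the canister's screw lid. Lid: steel cap 94 mm in diameter, 38 mm tall; this point is 53 mm above the lid's lower rim, 15 mm above its flat top. z: the lid's axis, up. 0.15 kg. Right-hand thread: turn anticlockwise seen from above; it rises 10 mm a turn, turns easily, cannot be pulled off before, and is free after just over two full turns.
- canister_rim (a point): Centre of the mouth of the stainless tea canister, at the top edge of its neck, 96 mm above the shelf (z up). Canister body 96 mm in diameter, clamped in a flanged holder (flange 120 mm across) bolted to the shelf: it cannot turn. Neck 72 mm across, thread 83 mm; with the lid closed lid_knob is 19 mm above this point, and the lid's rim clears the neck 34 mm up from closed. Thread play: 2.5 mm axially, 2 mm sideways.
- plate_floor (a point): Centre of the upper face of the flat bottom of the red plastic plate, 5 mm above the shelf; flat part 132 mm across, plate 173 mm across, rim 19 mm high. Loose, 0.25 kg. A lid standing flat on it has lid_knob 53 mm above this point.
- ring_far_left (a point): Centre of the left ring mark in the far row of the serving tray, on the tray's floor (5 mm above the shelf). x points away from the robot (row near to row far), y to the left along a row. The tray is a fixed wooden tray 284 mm (y) by 190 mm (x), edge 10 mm high; its six thin steel ring marks, 68 mm across, stand in two rows of three, 92 mm apart both ways.
- ring_far_middle (a point): Centre of the middle ring mark in the far row of the serving tray, on the tray's floor (5 mm above the shelf). x points away from the robot (row near to row far), y to the left along a row.
- ring_far_right (a point): Centre of the right ring mark in the far row of the serving tray, on the tray's floor (5 mm above the shelf). x points away from the robot (row near to row far), y to the left along a row.
- ring_near_left (a point): Centre of the left ring mark in the near row of the serving tray, on the tray's floor (5 mm above the shelf). x points away from the robot (row near to row far), y to the left along a row.
- ring_near_middle (a point): Centre of the middle ring mark in the near row of the serving tray, on the tray's floor (5 mm above the shelf). x points away from the robot (row near to row far), y to the left along a row.
- ring_near_right (a point): Centre of the right ring mark in the near row of the serving tray, on the tray's floor (5 mm above the shelf). x points away from the robot (row near to row far), y to the left along a row.
- glass1_mid (a point): Centre (half-way up, 30 mm above its lower rim) of a tea glass standing mouth down: a squat, nearly straight tumbler 56 mm in diameter and 60 mm tall, about 0.16 kg; z up. May be absent (None).
- glass2_mid (a point): Centre (half-way up, 30 mm above its lower rim) of a tea glass standing mouth down: a squat, nearly straight tumbler 56 mm in diameter and 60 mm tall, about 0.16 kg; z up. May be absent (None).
- glass3_mid (a point): Centre (half-way up, 30 mm above its lower rim) of a tea glass standing mouth down: a squat, nearly straight tumbler 56 mm in diameter and 60 mm tall, about 0.16 kg; z up. May be absent (None).
- glass4_mid (a point): Centre (half-way up, 30 mm above its lower rim) of a tea glass standing mouth down: a squat, nearly straight tumbler 56 mm in diameter and 60 mm tall, about 0.16 kg; z up. May be absent (None).
- glass5_mid (a point): Centre (half-way up, 30 mm above its lower rim) of a tea glass standing mouth down: a squat, nearly straight tumbler 56 mm in diameter and 60 mm tall, about 0.16 kg; z up. May be absent (None).
- enamel_mug: Bystander, to be left alone: white mug standing mouth up with a handle, 84 mm across, 85 mm tall. Origin at the centre of its underside.
- sugar_jar: Bystander, to be left alone: glass jar with a steel lid, 76 mm across, 93 mm tall. Origin at the centre of its underside.
- tea_scoop: Bystander, to be left alone: small steel scoop with a flat handle, about 150 mm long, 18 mm tall, lying. Origin at the centre of its underside.
- saucers: Bystander, to be left alone: stack of white saucers, 120 mm across, 33 mm tall. Origin at the centre of its underside.
Not all that is in view belongs to the job. What is shaped like the part that bears lid_knob but orange or purple is not meant. What is shaped like the part that bears glass4_mid but blue is not meant.

How it is judged (in metres and radians):
At the end, for the whole second after the job is handed in: The lid stands level, knob up, on the flat of the red plate, its centre within 22 mm of the plate's centre; every glass present stands upright on the tray floor, mouth down, within 12 mm of the centre of a ring mark, each on its own ring, and all three rings of the far row are filled (horizontal distance between lid_knob and plate_floor below 0.022 m and angle between lid_knob's own z axis and vertical below 0.12 rad and z of lid_knob in the frame of plate_floor between 0.045 and 0.062 m and angle between each of plate_floor, glass1_mid, glass2_mid, glass3_mid, glass4_mid, glass5_mid's own z axis and vertical below 0.1 rad and (horizontal distance between glass1_mid and ring_far_left below 0.012 m or horizontal distance between glass1_mid and ring_far_middle below 0.012 m or horizontal distance between glass1_mid and ring_far_right below 0.012 m or horizontal distance between glass1_mid and ring_near_left below 0.012 m or horizontal distance between glass1_mid and ring_near_middle below 0.012 m or horizontal distance between glass1_mid and ring_near_right below 0.012 m) and height (world z) of each of glass1_mid, glass2_mid, glass3_mid, glass4_mid, glass5_mid below 0.041 m and (horizontal distance between glass2_mid and ring_far_left below 0.012 m or horizontal distance between glass2_mid and ring_far_middle below 0.012 m or horizontal distance between glass2_mid and ring_far_right below 0.012 m or horizontal distance between glass2_mid and ring_near_left below 0.012 m or horizontal distance between glass2_mid and ring_near_middle below 0.012 m or horizontal distance between glass2_mid and ring_near_right below 0.012 m) and (horizontal distance between glass3_mid and ring_far_left below 0.012 m or horizontal distance between glass3_mid and ring_far_middle below 0.012 m or horizontal distance between glass3_mid and ring_far_right below 0.012 m or horizontal distance between glass3_mid and ring_near_left below 0.012 m or horizontal distance between glass3_mid and ring_near_middle below 0.012 m or horizontal distance between glass3_mid and ring_near_right below 0.012 m) and (horizontal distance between glass4_mid and ring_far_left below 0.012 m or horizontal distance between glass4_mid and ring_far_middle below 0.012 m or horizontal distance between glass4_mid and ring_far_right below 0.012 m or horizontal distance between glass4_mid and ring_near_left below 0.012 m or horizontal distance between glass4_mid and ring_near_middle below 0.012 m or horizontal distance between glass4_mid and ring_near_right below 0.012 m) and (horizontal distance between glass5_mid and ring_far_left below 0.012 m or horizontal distance between glass5_mid and ring_far_middle below 0.012 m or horizontal distance between glass5_mid and ring_far_right below 0.012 m or horizontal distance between glass5_mid and ring_near_left below 0.012 m or horizontal distance between glass5_mid and ring_near_middle below 0.012 m or horizontal distance between glass5_mid and ring_near_right below 0.012 m) and horizontal distance between any of glass1_mid, glass2_mid, glass3_mid, glass4_mid, glass5_mid and ring_far_left below 0.012 m and horizontal distance between any of glass1_mid, glass2_mid, glass3_mid, glass4_mid, glass5_mid and ring_far_middle below 0.012 m and horizontal distance between any of glass1_mid, glass2_mid, glass3_mid, glass4_mid, glass5_mid and ring_far_right below 0.012 m); the robot touches nothing.
It fails at once if one of the other things on the rack is pushed more than 30 mm from its place or tipped over (distance of any of enamel_mug, sugar_jar, tea_scoop, saucers from where it was at the start of the episode above 0.03 m or angle between any of enamel_mug, sugar_jar, tea_scoop, saucers's own z axis and vertical above 0.5 rad).
It fails at once if a glass is dropped from several centimetres up and falls freely ((linear speed of glass1 above 0.6 m/s and height (world z) of glass1_mid above 0.06 m and contact force between glass1 and the fingers below 0.3 N) or (linear speed of glass2 above 0.6 m/s and height (world z) of glass2_mid above 0.06 m and contact force between glass2 and the fingers below 0.3 N) or (linear speed of glass3 above 0.6 m/s and height (world z) of glass3_mid above 0.06 m and contact force between glass3 and the fingers below 0.3 N) or (linear speed of glass4 above 0.6 m/s and height (world z) of glass4_mid above 0.06 m and contact force between glass4 and the fingers below 0.3 N) or (linear speed of glass5 above 0.6 m/s and height (world z) of glass5_mid above 0.06 m and contact force between glass5 and the fingers below 0.3 N)).
Of glass1, glass2, glass3, glass4, glass5 only 3 to 5 are there at a start; the rules pass over those that are not, and their reading is None.
At some moment in a run one of glass1, glass2, glass3, glass4, glass5 may be knocked a few centimetres aside while the robot is not near it.
It also fails if it takes over 210 s, if anything falls off the work surface, if the arm or the gripper's body presses on something with over 40 N, if the wrist force passes 120 N, or if a joint passes its speed limit or range.

## Working session

There is one attempt and no reset: what is moved stays moved. The work goes in short steps, Python scripts to look and compute and a tool call to move; the robot and the scene stay as the last step left them, time stands still between calls to the robot, and variables do not carry over. Pictures are saved under pics/ and viewed, at most 14 in all, crops included, and the job is handed in when it is done.

Besides the shell and the picture viewer there is one more tool, called after "Call:" by a JSON object that holds its "name" and its "arguments", one argument or row to a line. step_arm: Moves the arm, as the interface text tells. Its arguments: {"type":"object","properties":{"targets":{"type":"string"},"fingers":{"type":"number"},"force":{"type":"number"}},"required":["targets"]}

```bash
mkdir -p pics
cat > h.py <<'E'
import numpy as np,cv2
from workcell import *
def cal(n):
    c=calibration(n);f=200/np.tan(np.radians(c['fovy'])/2);return np.array(c['R']),np.array(c['t']),f,c['cx'],c['cy']
def plane(c,u,v,z):
    R,t,f,cx,cy=c;d=R.T@np.array([(u-cx)/f,(v-cy)/f,1]);o=-R.T@t;return o+d*(z-o[2])/d[2]
def proj(c,X):
    R,t,f,cx,cy=c;p=R@np.asarray(X,float)+t;return np.array([cx+f*p[0]/p[2],cy+f*p[1]/p[2]])
def save(n,im,s=1):
    cv2.imwrite('pics/'+n,cv2.resize(im[:,:,::-1],None,fx=s,fy=s,interpolation=cv2.INTER_CUBIC))
E
python3 - <<'E'
from h import *
for n in('scene','top'):
    im=snapshot(n);np.save(n,im);save(n+'0.png',im,1.25);c=cal(n);print(n,c[2:],-c[0].T@c[1],c[0].round(2).tolist(),calibration(n).keys())
print(read_state())
E
```

```text
scene (np.float64(519.0048957947204), 323.0459679321904, 199.2652783208029) [1271.77766337 -213.94076479 1187.79117161] [[0.26, 0.97, -0.01], [0.77, -0.21, -0.6], [-0.58, 0.15, -0.8]] dict_keys(['fovy', 'cx', 'cy', 'R', 't'])
top (np.float64(479.5399500841836), 316.84745248000337, 199.10061547296112) [ 203.94228893  -21.21878287 1674.27097606] [[0.0, -1.0, -0.01], [-0.98, -0.0, -0.18], [0.18, 0.01, -0.98]] dict_keys(['fovy', 'cx', 'cy', 'R', 't'])
{'time_s': 0.1, 'joints': array([ 9.33712045e-01,  3.81113384e-01,  1.29818604e+00, -1.37645689e-05,
        1.46360654e+00, -2.15304898e-01]), 'qd': array([ 5.32684801e-04, -1.77821254e-03, -2.36378649e-03,  8.15784699e-04,
       -1.01012133e-03,  6.45012927e-05]), 'joint_efforts': array([ 3.94443501e-03, -4.49222875e+01, -2.31657940e+01, -1.08603695e-04,
        3.65739041e-03, -4.60348474e-05]), 'position': array([225.01888023, 501.59266424, 252.78132642]), 'orientation': array([-2.65236928e-04,  2.09329194e-01,  9.77845007e-01, -6.00743370e-04]), 'force': array([ 0.5506632 , -0.79904284,  1.12515412]), 'wrist_torque': array([-0.02914328, -0.02252411, -0.03292089]), 'gripper_force': 0.0, 'opening': 85.09253933100369}
```

View pics/scene0.png

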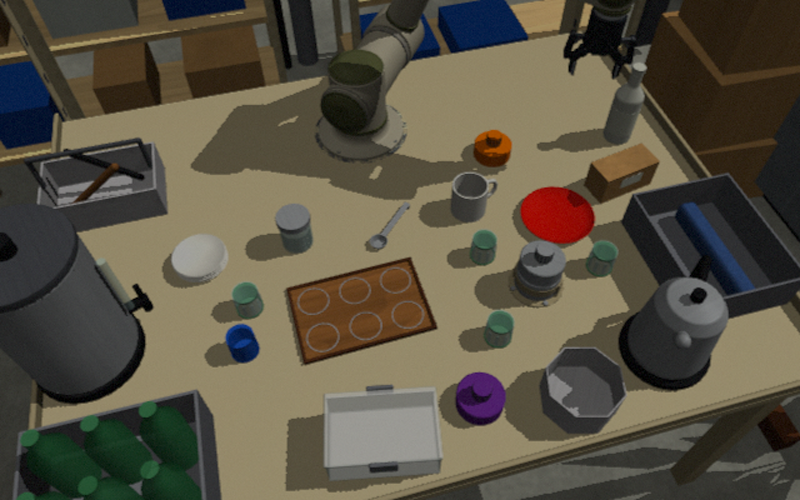

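View pics/top0.png

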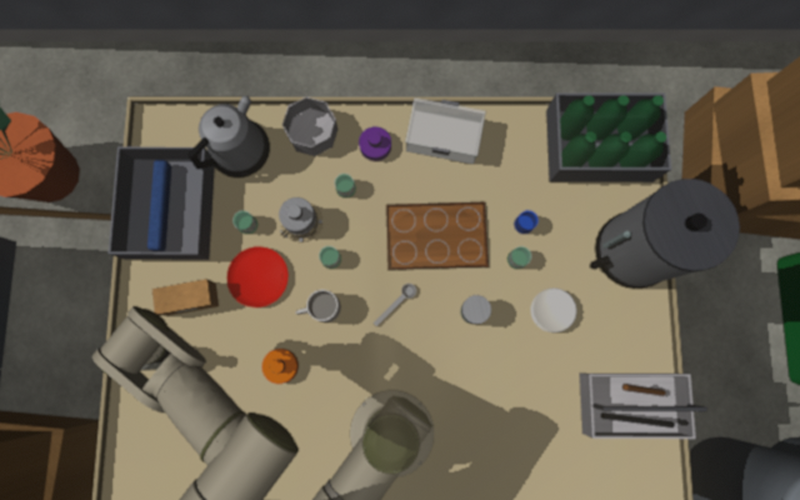

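The scene shows (800-px scale) the steel lid on its canister at scene (541,258) / top (297,214). The lookalikes are an orange lid at top (280,366) and a purple one at top (375,143). There are four green glasses, at top (244,221), (344,185), (330,257) and (519,257); the blue one at (526,221) is not meant. The red plate is at (258,277) and the tray at (437,236).

```bash
cat > m.py <<'E'
from h import *
def blobs(im,lo,hi,amin=40):
    h=cv2.cvtColor(im,cv2.COLOR_RGB2HSV);m=cv2.inRange(h,np.array(lo),np.array(hi));m=cv2.morphologyEx(m,cv2.MORPH_CLOSE,np.ones((3,3)))
    n,l,s,c=cv2.connectedComponentsWithStats(m);return [(c[i],s[i],l==i) for i in range(1,n) if s[i][4]>=amin]
GREEN=((70,45,50),(95,200,255)); RED=((0,200,80),(4,255,255))
E
python3 - <<'E'
from m import *
for n in('scene','top'):
    im=np.load(n+'.npy');c=cal(n);print(n)
    for nm,r,z,a in(('green',GREEN,33,40),('red',RED,12,400),('brown',((5,120,60),(18,230,230)),5,1500)):
        for ce,s,m in blobs(im,*r,a):
            print(nm,ce.round(1),s,plane(c,*ce,z).round(1))
            if nm=='brown':
                k=max(cv2.findContours(m.astype('uint8'),0,2)[0],key=cv2.contourArea);q=cv2.approxPolyDP(cv2.convexHull(k),12,True)[:,0]
                print([(p.tolist(),plane(c,*p,10)[:2].round().tolist()) for p in q])
a=cv2.resize(np.load('top.npy')[110:230,170:450],None,fx=2.8,fy=2.8,interpolation=2);b=cv2.resize(np.load('scene.npy')[150:320,170:510],(784,392),interpolation=2)
save('crop1.png',np.vstack([a[:200*2-64],b[:, :]])[:, :784] if a.shape[1]==784 else a)
h=cv2.cvtColor(np.load('top.npy'),cv2.COLOR_RGB2HSV)
for p in((195,177),(275,148),(264,206),(415,206),(350,190),(207,222)):print(p,h[p[1],p[0]])
E
```

```text
scene
green [387.1 191.9] [377 185  20  16 221] [458.5 181.6  33. ]
green [483.4 201. ] [473 193  21  21 245] [559.  427.3  33. ]
green [195.5 234.9] [186 226  22  21 262] [ 459.8 -354.6   33. ]
green [399.9 257.8] [389 249  21  20 287] [668.6 142.8  33. ]
green [139.9 342.1] [113 321  46  48 558] [ 721.5 -513.3   33. ]
green [111.9 365. ] [  64  332   98   68 1433] [ 759.2 -577.3   33. ]
green [ 51.1 364. ] [ 16 344  66  42 872] [ 720.8 -710.    33. ]
green [ 91.6 393.6] [ 73 385  40  15 347] [ 812.4 -621.5   33. ]
green [ 25. 397.] [ 20 393  14   7  44] [ 781.8 -761.7   33. ]
red [445.6 171.7] [ 417  150   58   45 2041] [418.3 379.1  12. ]
brown [175.   38.3] [ 145   16   64   46 1828] [-452.2 -329.8    5. ]
[([200, 20], [-534.0, -226.0]), ([208, 50], [-343.0, -220.0]), ([146, 59], [-351.0, -441.0]), ([145, 28], [-540.0, -433.0])]
brown [287.2 246.8] [ 230  206  118   83 6024] [ 542.8 -126.2    5. ]
[([329, 209], [456.0, 13.0]), ([343, 261], [626.0, 4.0]), ([244, 287], [633.0, -258.0]), ([230, 230], [453.0, -265.0])]
top
green [275.2 146.2] [270 140  12  13 120] [688.5 139.2  33. ]
[... 312 characters left out ...]
1037.6     5. ]
[([639, 47], [1080.0, -1206.0]), ([639, 160], [646.0, -1156.0]), ([599, 167], [620.0, -1012.0]), ([547, 141], [716.0, -835.0]), ([549, 89], [914.0, -859.0])]
brown [ 19.3 123.6] [   0   90   44   68 2374] [ 781.1 1079.3    5. ]
[([24, 92], [901.0, 1072.0]), ([42, 132], [748.0, 990.0]), ([0, 156], [657.0, 1132.0]), ([0, 104], [855.0, 1156.0])]
brown [349.6 188.2] [ 310  162   80   53 3904] [ 542.5 -125.4    5. ]
[([386, 162], [637.0, -256.0]), ([389, 212], [457.0, -262.0]), ([312, 213], [453.0, 8.0]), ([311, 165], [626.0, 12.0])]
(195, 177) [ 71  79 123]
(275, 148) [ 70  75 122]
(264, 206) [ 71  76 124]
(415, 206) [ 71  76 124]
(350, 190) [ 13 133 111]
(207, 222) [  2 216 176]
```

View pics/crop1.png

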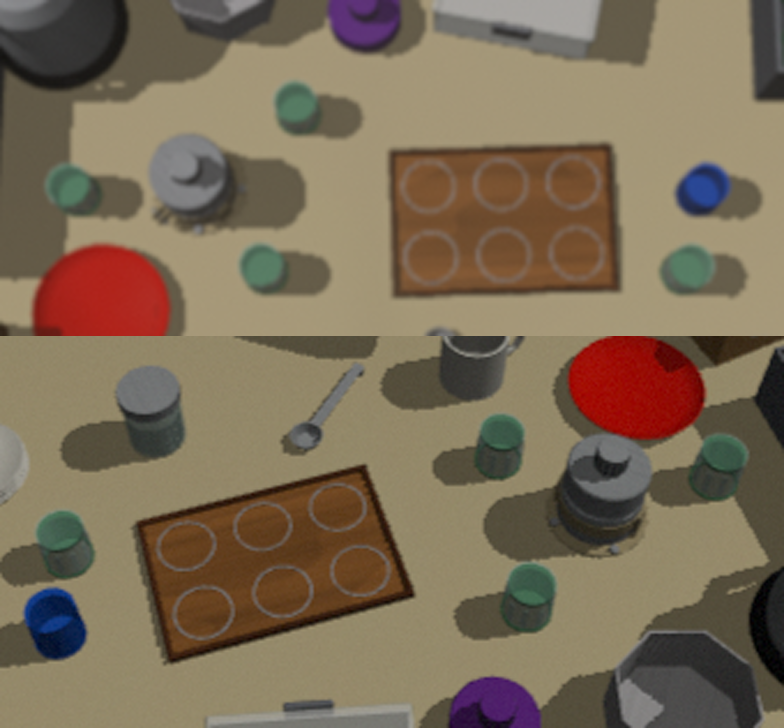

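The close crop confirms the grey steel lid on the flanged canister, the four green glasses, the blue decoy and the six rings. Next I triangulate these points from the two views.

Run:
```python
from m import *
S,T=np.load('scene.npy'),np.load('top.npy');cs,ct=cal('scene'),cal('top')
def tri(a,b):
    M=[];r=[]
    for c,(u,v) in((cs,a),(ct,b)):
        R,t,f,cx,cy=c;d=R.T@np.array([(u-cx)/f,(v-cy)/f,1]);d/=np.linalg.norm(d);P=np.eye(3)-np.outer(d,d);M.append(P);r.append(P@(-R.T@t))
    X=np.linalg.solve(M[0]+M[1],r[0]+r[1]);return X,max(np.linalg.norm(proj(cs,X)-a),np.linalg.norm(proj(ct,X)-b))
g={1:((387.1,191.9),(262.9,203.9)),2:((483.4,201),(193.8,175.8)),3:((399.9,257.8),(275.2,146.2)),4:((195.5,234.9),(416.6,204.5))}
for k,(a,b) in g.items():print('glass',k,tri(a,b)[0].round(1),round(tri(a,b)[1],2))
tc=lambda x,y:(170+x/2.8,110+y/2.8); sc=lambda x,y:(170+x/2.306,150+(y-336)/2.306)
print('knobtop',tri(sc(612,451),tc(185,163)),plane(ct,*tc(185,163),130),plane(cs,*sc(612,451),130))
tr=[(429,186),(501,184),(573,182),(431,257),(503,255),(576,252)];sr=[(361,571),(283,591),(204,613),(337,507),(262,526),(187,546)]
A=np.array([(plane(ct,*tc(*a),5)+plane(cs,*sc(*b),5))[:2]/2 for a,b in zip(tr,sr)])
for a,b in zip(tr,sr):print(plane(ct,*tc(*a),5)[:2].round(),plane(cs,*sc(*b),5)[:2].round())
m=A.mean(0);ref=np.array([(sx*46,sy*92) for sx in(1,-1) for sy in(1,0,-1)])
q=A-m;th=np.arctan2((ref[:,0]*q[:,1]-ref[:,1]*q[:,0]).sum(),(ref*q).sum());R=np.array([[np.cos(th),-np.sin(th)],[np.sin(th),np.cos(th)]])
print(m,th);print((ref@R.T+m).round(1),((ref@R.T+m)-A).round(1))
s=read_state();from scipy.spatial.transform import Rotation as Ro
q=s['orientation'];M=Ro.from_quat([*q[1:],q[0]]).as_matrix();print(M.round(3));
c=cal('wrist');print(-c[0].T@c[1],c[0].round(2).tolist(),c[2])
```

```text
glass 1 [476.2 174.   58. ] 0.35
glass 2 [574.2 415.3  57.3] 0.53
glass 3 [681.2 136.   57. ] 0.29
glass 4 [ 475.9 -351.2   55.5] 0.26
knobtop (array([583.86161165, 257.73021547, 130.63394952]), np.float64(0.03187593485198966)) [584.04403154 257.92182142 130.        ] [583.43944624 257.9310465  130.        ]
[585. -32.] [586. -29.]
[ 588. -123.] [ 588. -122.]
[ 591. -215.] [ 592. -213.]
[493. -34.] [493. -34.]
[ 496. -125.] [ 496. -126.]
[ 500. -217.] [ 500. -216.]
[ 542.28205775 -123.81934235] 0.033597515972824774
[[ 585.2  -30.3]
 [ 588.3 -122.3]
 [ 591.3 -214.2]
 [ 493.2  -33.4]
 [ 496.3 -125.4]
 [ 499.4 -217.3]] [[-0.3  0.1]
 [ 0.4  0.2]
 [-0.  -0. ]
 [ 0.1  0.5]
 [ 0.4 -0. ]
 [-0.5 -0.8]]
[[-0.912  0.409 -0.001]
 [ 0.409  0.912 -0.001]
 [ 0.    -0.001 -1.   ]]
[152.49233725 534.45645481 372.11792464] [[0.41, 0.91, -0.0], [0.87, -0.39, 0.31], [0.28, -0.13, -0.95]] 285.1704366447707
```

All points check out: the glass tops triangulate to z ≈ 57 and the knob top to 130.6, and the rings fit their 92 mm pitch within 1 mm. I'm moving over the knob while winding the wrist to the start of its anticlockwise range.

Call:
{"name": "step_arm", "arguments": {
  "targets": "359 -244 0 0 0 -1.75;359 -244 0 0 0 -1.75;359 -244 0 0 0 -1.75;359 -244 0 0 0 -1.75;359 -244 0 0 0 -1.75;359 -244 0 0 0 -1.75;359 -244 0 0 0 -1.75;359 -244 0 0 0 -1.75;359 -244 0 0 0 -1.75;359 -244 0 0 0 -1.75",
  "fingers": 1
}}

```text
time_s: 1.35
position: [584.2, 257.6, 252.7]
orientation: [-0.0, 0.886, 0.464, -0.001]
force: [-0.3, -0.1, -0.2]
opening: 85.2
gripper_force: 0.0
```

Call:
{"name": "step_arm", "arguments": {
  "targets": "0 0 0 0 0 -1.75;0 0 0 0 0 -1.75;0 0 0 0 0 -1.75;0 0 0 0 0 -1.75;0 0 0 0 0 -1.75;0 0 0 0 0 -1.75;0 0 0 0 0 -1.75;0 0 0 0 0 -1.75;0 0 -60 0 0 -1.75;0 0 -60 0 0 -1.75"
}}

```text
time_s: 2.6
position: [582.2, 257.3, 188.2]
orientation: [0.003, 0.924, -0.382, -0.004]
force: [-0.1, 0.0, 0.1]
opening: 85.5
gripper_force: 0.0
```

Run:
```python
from h import *
s=read_state();print(s['position'],s['joints'],s['force'],s['time_s'])
im=snapshot('wrist');save('w1.png',im);c=cal('wrist');print(proj(c,[584,258,130]),proj(c,[584,258,115]))
```

```text
[582.17890198 257.253647   188.21990526] [ 2.30411755e-01  5.84614397e-01  1.13626143e+00 -8.72337099e-06
  1.43059207e+00  2.58492310e+00] [-0.06292801  0.0404425   0.07671267] 2.6
[315.51500028 230.17486368] [315.53093321 221.87212042]
```

View pics/w1.png

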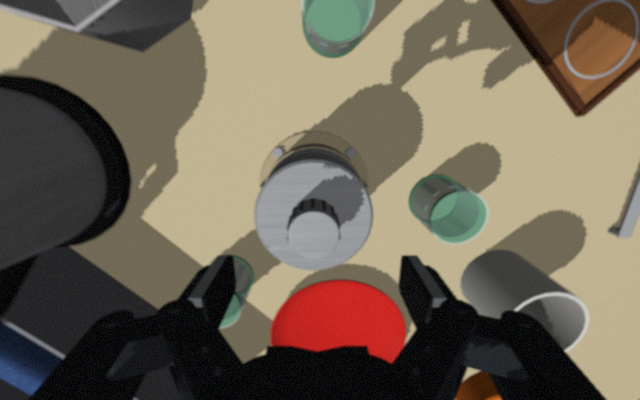

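The knob top appears at (314,232) against a predicted (315,230), so I'm descending and gripping.

Call:
{"name": "step_arm", "arguments": {
  "targets": "0 0 -40 0 0 0;0 0 -66 0 0 0;0 0 -66 0 0 0;0 0 -66 0 0 0"
}}

```text
time_s: 3.15
position: [584.8, 258.0, 128.8]
orientation: [-0.001, 0.925, -0.38, 0.001]
force: [0.4, -0.6, 0.0]
opening: 85.5
gripper_force: 0.0
```

Call:
{"name": "step_arm", "arguments": {
  "targets": "0 0 0 0 0 0;0 0 0 0 0 0;0 0 0 0 0 0;0 0 0 0 0 0;0 0 0 0 0 0;0 0 0 0 0 0",
  "fingers": 0,
  "force": 50
}}

```text
time_s: 3.9
position: [584.4, 257.8, 128.1]
orientation: [-0.0, 0.925, -0.38, 0.001]
force: [-0.4, 0.0, 5.5]
opening: 34.1
gripper_force: 50.3
```

Call:
{"name": "step_arm", "arguments": {
  "targets": "0 0 0.3 0 0 0.18;0 0 0.6 0 0 0.36;0 0 0.9 0 0 0.54;0 0 1.1 0 0 0.72;0 0 1.4 0 0 0.9;0 0 1.7 0 0 1.08;0 0 2 0 0 1.26;0 0 2.3 0 0 1.44;0 0 2.6 0 0 1.62;0 0 2.9 0 0 1.8"
}}

```text
time_s: 5.15
position: [583.9, 260.6, 130.1]
orientation: [-0.003, 0.871, 0.491, 0.002]
force: [0.1, 14.2, -1.4]
opening: 34.4
gripper_force: 50.1
```

Call:
{"name": "step_arm", "arguments": {
  "targets": "0 0 0.3 0 0 0.18;0 0 0.6 0 0 0.36;0 0 0.9 0 0 0.54;0 0 1.1 0 0 0.72;0 0 1.4 0 0 0.9;0 0 1.7 0 0 1.08;0 0 2 0 0 1.26;0 0 2.3 0 0 1.44;0 0 2.6 0 0 1.62;0 0 2.9 0 0 1.8"
}}

```text
time_s: 6.4
position: [582.2, 259.8, 132.9]
orientation: [-0.002, 0.157, 0.988, 0.001]
force: [-7.5, 8.2, 3.9]
opening: 34.4
gripper_force: 51.2
```

Call:
{"name": "step_arm", "arguments": {
  "targets": "0 0 0.3 0 0 0.18;0 0 0.6 0 0 0.36;0 0 0.9 0 0 0.54;0 0 1.1 0 0 0.72;0 0 1.4 0 0 0.9;0 0 1.7 0 0 1.08;0 0 2 0 0 1.26;0 0 2.3 0 0 1.44;0 0 2.6 0 0 1.62;0 0 2.6 0 0 1.62"
}}

```text
time_s: 7.65
position: [583.1, 258.0, 135.3]
orientation: [-0.001, -0.604, 0.797, 0.001]
force: [-5.4, 1.0, 1.4]
opening: 34.2
gripper_force: 51.0
```

Run:
```python
from h import *
s=read_state();print(s['position'],s['joints'],s['force'],s['wrist_torque'],s['time_s'])
```

```text
[583.07016191 257.96605534 135.27216067] [ 2.31015672e-01  6.30983965e-01  1.21036358e+00  4.82472615e-04
  1.30330934e+00 -2.63702856e+00] [-5.35690743  1.01498724  1.37459626] [0.18554151 1.22681635 0.11800401] 7.65
```

Call:
{"name": "step_arm", "arguments": {
  "targets": "0 0 0 0 0 0;0 0 0 0 0 0;0 0 0 0 0 0;0 0 0 0 0 -1.3;0 0 0 0 0 -1.3;0 0 0 0 0 -1.3;0 0 0 0 0 -1.3;0 0 0 0 0 -1.3;0 0 0 0 0 -1.3;0 0 0 0 0 -1.3",
  "fingers": 0.9
}}

```text
time_s: 8.9
position: [584.4, 257.7, 135.8]
orientation: [0.0, 0.004, 1.0, -0.0]
force: [-0.4, 1.2, 0.7]
opening: 76.7
gripper_force: 0.0
```

Call:
{"name": "step_arm", "arguments": {
  "targets": "0 0 0 0 0 -1.85;0 0 0 0 0 -1.85;0 0 0 0 0 -1.85;0 0 0 0 0 -1.85;0 0 0 0 0 -1.85;0 0 0 0 0 -1.85;0 0 0 0 0 -1.85;0 0 0 0 0 -1.85;0 0 0 0 0 -1.85;0 0 0 0 0 -1.85"
}}

```text
time_s: 10.15
position: [584.4, 257.7, 135.8]
orientation: [0.0, 0.801, 0.599, 0.0]
force: [0.7, 0.3, -0.2]
opening: 76.8
gripper_force: 0.0
```

Call:
{"name": "step_arm", "arguments": {
  "targets": "0 0 0 0 0 -1.85;0 0 0 0 0 -1.85;0 0 0 0 0 -1.85;0 0 0 0 0 -1.85;0 0 0 0 0 -1.85;0 0 0 0 0 -1.85;0 0 0 0 0 -1.85;0 0 0 0 0 -1.85;0 0 0 0 0 -1.85;0 0 0 0 0 -1.85"
}}

```text
time_s: 11.4
position: [584.4, 257.7, 135.8]
orientation: [-0.0, 0.96, -0.28, 0.0]
force: [0.1, -0.9, -0.3]
opening: 76.7
gripper_force: 0.0
```

Run:
```python
from m import *
s=read_state();print(s['position'],s['joints'],s['force'],s['time_s'])
for n in('scene','top'):
    im=snapshot(n);c=cal(n)
    for ce,st,m in blobs(im,*GREEN,40):
        p=plane(c,*ce,57)
        if p[1]>-450: print(n,ce.round(),st[4],p.round())
```

```text
[584.36867686 257.69448219 135.77495092] [ 2.30358292e-01  6.30948356e-01  1.20881353e+00 -1.73494498e-04
  1.30135125e+00  2.36790394e+00] [ 0.11856386 -0.88035814 -0.27835355] 11.4
scene [387. 192.] 213 [475. 174.  57.]
scene [483. 201.] 248 [574. 414.  57.]
scene [195. 235.] 258 [ 476. -352.   57.]
scene [400. 258.] 284 [681. 135.  57.]
top [275. 146.] 120 [682. 137.  57.]
top [194. 176.] 135 [574. 418.  57.]
top [263. 204.] 137 [476. 175.  57.]
top [417. 205.] 140 [ 475. -350.   57.]
```

Call:
{"name": "step_arm", "arguments": {
  "targets": "0 0 0 0 0 0;0 0 0 0 0 0;0 0 0 0 0 0;0 0 0 0 0 0;0 0 0 0 0 0;0 0 0.3 0 0 0.18;0 0 0.6 0 0 0.36;0 0 0.9 0 0 0.54;0 0 1.1 0 0 0.72;0 0 1.4 0 0 0.9",
  "fingers": 0,
  "force": 50
}}

```text
time_s: 12.75
position: [584.2, 258.9, 137.4]
orientation: [-0.001, 0.985, 0.172, 0.001]
force: [1.2, 6.9, 1.3]
opening: 34.4
gripper_force: 50.0
```

Call:
{"name": "step_arm", "arguments": {
  "targets": "0 0 0.3 0 0 0.18;0 0 0.6 0 0 0.36;0 0 0.9 0 0 0.54;0 0 1.1 0 0 0.72;0 0 1.4 0 0 0.9;0 0 1.7 0 0 1.08;0 0 2 0 0 1.26;0 0 2.3 0 0 1.44;0 0 2.6 0 0 1.62;0 0 2.9 0 0 1.8"
}}

```text
time_s: 14.0
position: [582.7, 259.1, 139.8]
orientation: [-0.002, 0.478, 0.878, 0.0]
force: [-6.0, 5.7, 3.4]
opening: 34.4
gripper_force: 51.0
```

Call:
{"name": "step_arm", "arguments": {
  "targets": "0 0 0.3 0 0 0.18;0 0 0.6 0 0 0.36;0 0 0.9 0 0 0.54;0 0 1.1 0 0 0.72;0 0 1.4 0 0 0.9;0 0 1.7 0 0 1.08;0 0 2 0 0 1.26;0 0 2.3 0 0 1.44;0 0 2.6 0 0 1.62;0 0 2.9 0 0 1.8"
}}

```text
time_s: 15.25
position: [583.0, 258.9, 142.9]
orientation: [-0.001, -0.391, 0.92, 0.001]
force: [-4.5, 5.3, 4.0]
opening: 34.3
gripper_force: 51.2
```

Call:
{"name": "step_arm", "arguments": {
  "targets": "0 0 0.3 0 0 0.15;0 0 0.6 0 0 0.3;0 0 0.8 0 0 0.45;0 0 0.8 0 0 0.45;0 0 0.8 0 0 0.45"
}}

```text
time_s: 15.88
position: [583.1, 258.1, 143.8]
orientation: [-0.001, -0.584, 0.812, 0.001]
force: [-5.7, 2.0, 4.9]
opening: 34.6
gripper_force: 51.3
```

Run:
```python
from h import *
s=read_state();print(s['position'],s['joints'],s['force'],s['wrist_torque'],s['time_s'])
```

```text
[583.11687492 258.08802216 143.75402832] [ 2.31064188e-01  6.22643839e-01  1.19995678e+00  8.20301399e-04
  1.32144705e+00 -2.58615974e+00] [-5.69074086  2.0179053   4.91458922] [0.58404269 1.19238835 0.15665731] 15.875
```

Call:
{"name": "step_arm", "arguments": {
  "targets": "0 0 0 0 0 0;0 0 0 0 0 0;0 0 0 0 0 0;0 0 0 0 0 -1.3;0 0 0 0 0 -1.3;0 0 0 0 0 -1.3;0 0 0 0 0 -1.3;0 0 0 0 0 -1.3;0 0 0 0 0 -1.3;0 0 0 0 0 -1.3",
  "fingers": 0.9
}}

```text
time_s: 17.12
position: [584.3, 257.6, 143.6]
orientation: [0.0, 0.029, 1.0, -0.0]
force: [-0.3, 0.1, 0.2]
opening: 76.7
gripper_force: 0.0
```

Call:
{"name": "step_arm", "arguments": {
  "targets": "0 0 0 0 0 -1.85;0 0 0 0 0 -1.85;0 0 0 0 0 -1.85;0 0 0 0 0 -1.85;0 0 0 0 0 -1.85;0 0 0 0 0 -1.85;0 0 0 0 0 -1.85;0 0 0 0 0 -1.85;0 0 0 0 0 -1.85;0 0 0 0 0 -1.85"
}}

```text
time_s: 18.38
position: [584.3, 257.6, 143.6]
orientation: [0.0, 0.816, 0.578, 0.0]
force: [0.8, -0.8, 0.3]
opening: 76.6
gripper_force: 0.0
```

Call:
{"name": "step_arm", "arguments": {
  "targets": "0 0 0 0 0 -0.6;0 0 0 0 0 -0.6;0 0 0 0 0 -0.6;0 0 0 0 0 -0.6"
}}

```text
time_s: 18.88
position: [584.2, 257.7, 143.6]
orientation: [0.0, 0.949, 0.314, -0.0]
force: [0.6, 0.1, 0.2]
opening: 77.0
gripper_force: 0.0
```

Call:
{"name": "step_arm", "arguments": {
  "targets": "0 0 0 0 0 0;0 0 0 0 0 0;0 0 0 0 0 0;0 0 0 0 0 0;0 0 0 0 0 0;0 0 0.3 0 0 0.18;0 0 0.6 0 0 0.36;0 0 0.9 0 0 0.54;0 0 1.1 0 0 0.72;0 0 1.4 0 0 0.9",
  "fingers": 0,
  "force": 50
}}

```text
time_s: 20.12
position: [584.0, 258.5, 145.6]
orientation: [-0.001, 0.716, 0.698, 0.001]
force: [-4.1, 4.0, 5.0]
opening: 34.6
gripper_force: 50.6
```

Call:
{"name": "step_arm", "arguments": {
  "targets": "0 0 0.3 0 0 0.18;0 0 0.6 0 0 0.36;0 0 0.9 0 0 0.54;0 0 1.1 0 0 0.72;0 0 1.4 0 0 0.9;0 0 1.7 0 0 1.08;0 0 2 0 0 1.26;0 0 2.3 0 0 1.44;0 0 2.6 0 0 1.62;0 0 2.9 0 0 1.8"
}}

```text
time_s: 21.38
position: [584.1, 260.0, 148.8]
orientation: [0.001, -0.102, 0.995, 0.003]
force: [-1.7, 11.4, 1.3]
opening: 34.6
gripper_force: 50.8
```

Call:
{"name": "step_arm", "arguments": {
  "targets": "0 0 0.3 0 0 0.18;0 0 0.6 0 0 0.36;0 0 0.9 0 0 0.54;0 0 1.1 0 0 0.72;0 0 1.4 0 0 0.9;0 0 1.4 0 0 0.9;0 0 3 0 0 0.9;0 0 3 0 0 0.9"
}}

```text
time_s: 22.38
position: [582.6, 258.8, 150.6]
orientation: [-0.001, -0.522, 0.853, 0.002]
force: [-6.6, 5.5, 1.4]
opening: 34.2
gripper_force: 50.9
```

Run:
```python
from h import *
s=read_state();print(s['position'],s['joints'],s['force'],s['wrist_torque'],s['time_s'])
```

```text
[582.63823325 258.80066262 150.56786048] [ 0.23174453  0.61622121  1.19113382  0.00246286  1.33767088 -2.43914432] [-6.60802929  5.52824083  1.39853681] [ 1.20972827  1.44986072 -0.0850286 ] 22.375
```

Call:
{"name": "step_arm", "arguments": {
  "targets": "0 0 2 0 0 0;0 0 4 0 0 0;0 0 6 0 0 0;0 0 6 0 0 0"
}}

```text
time_s: 22.88
position: [582.4, 258.5, 155.8]
orientation: [-0.002, -0.523, 0.853, 0.002]
force: [-6.1, 4.1, -1.8]
opening: 34.0
gripper_force: 50.6
```

It's free: only the lid's weight is felt. I'm lifting it and carrying it to the plate.

Call:
{"name": "step_arm", "arguments": {
  "targets": "0 0 20 0 0 0;0 0 50 0 0 0;0 0 60 0 0 0;-40 30 60 0 0 0;-80 60 60 0 0 0;-120 90 60 0 0 0;-164 120 60 0 0 0;-164 120 60 0 0 0;-164 120 20 0 0 0;-164 120 0 0 0 0"
}}

```text
time_s: 24.12
position: [420.1, 376.8, 154.6]
orientation: [-0.001, -0.522, 0.853, -0.0]
force: [-0.2, 0.8, -1.8]
opening: 34.2
gripper_force: 51.0
```

Run:
```python
from m import *
s=read_state();print(s['position'],s['force'],s['opening'],s['time_s'])
im=snapshot('wrist');save('w2.png',im);c=cal('wrist');print(proj(c,[420,378,5]))
```

```text
[420.14576363 376.84306829 154.56863074] [-0.17509022  0.79556014 -1.75557175] 34.18853960146969 24.125
[317.07357751 196.52252906]
```

View pics/w2.png

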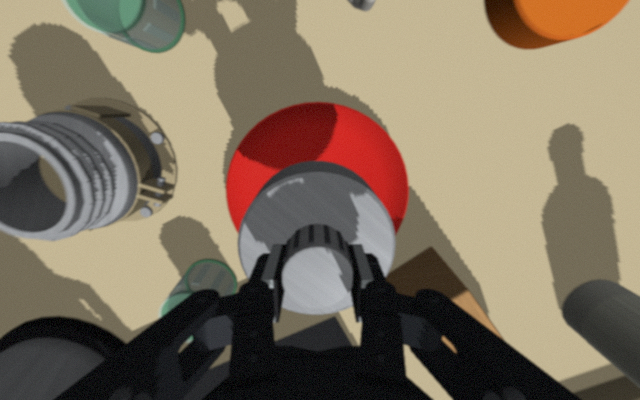

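The lid is held level over the plate (plate spans columns 226–408, centre 317 as predicted). Lowering it.

Call:
{"name": "step_arm", "arguments": {
  "targets": "0 0 -30 0 0 0;0 0 -60 0 0 0;0 0 -76 0 0 0;0 0 -80 0 0 0;0 0 -82 0 0 0;0 0 -82 0 0 0"
}}

```text
time_s: 24.92
position: [420.5, 378.0, 75.8]
orientation: [0.001, -0.522, 0.853, -0.0]
force: [-0.3, 1.0, -2.3]
opening: 34.3
gripper_force: 51.0
```

Call:
{"name": "step_arm", "arguments": {
  "targets": "0 0 -1 0 0 0;0 0 -2 0 0 0;0 0 -3 0 0 0;0 0 -3 0 0 0"
}}

```text
time_s: 25.42
position: [420.7, 378.0, 73.5]
orientation: [0.001, -0.522, 0.853, -0.0]
force: [-0.5, -1.5, 10.4]
opening: 34.3
gripper_force: 52.0
```

Call:
{"name": "step_arm", "arguments": {
  "targets": "0 0 0 0 0 0;0 0 0 0 0 0;0 0 0 0 0 0;0 0 60 0 0 0;0 0 110 0 0 0;50 12 110 0 0 -0.19;100 24 110 0 0 -0.37;154 38 110 0 0 -0.56;154 38 110 0 0 -0.75;154 38 110 0 0 -0.93",
  "fingers": 1
}}

```text
time_s: 26.68
position: [574.6, 415.7, 180.9]
orientation: [-0.001, -0.081, 0.997, -0.0]
force: [0.6, 0.2, 0.0]
opening: 85.8
gripper_force: 0.0
```

Call:
{"name": "step_arm", "arguments": {
  "targets": "0 0 0 0 0 -0.17;0 0 -20 0 0 -0.17;0 0 -20 0 0 -0.17"
}}

```text
time_s: 27.05
position: [573.6, 415.5, 160.2]
orientation: [-0.002, 0.001, 1.0, -0.001]
force: [-0.2, 0.4, 0.9]
opening: 85.3
gripper_force: 0.0
```

```bash
cat > look.py <<'E'
from m import *
import sys
s=read_state();print(s['position'].round(1),s['joints'].round(2),s['time_s'])
for n in('scene','top'):
    im=snapshot(n);c=cal(n)
    for ce,st,m in blobs(im,*GREEN,25):
        p=plane(c,*ce,57)
        if p[1]>-450: print(n,ce.round(),st[4],p.round())
    for ce,st,m in blobs(im,*RED,300): print(n,'red',plane(c,*ce,12).round(),st)
    np.save(n,im)
im=snapshot('wrist');c=cal('wrist');np.save('wrist',im)
for ce,st,m in blobs(im,*GREEN,300): print('wrist',ce.round(),st,plane(c,*ce,57).round())
E
python3 look.py; python3 -c "
from h import *
save('w3.png',np.load('wrist.npy'))"
```

```text
[573.6 415.5 160.2] [ 0.46  0.73  0.93 -0.    1.49 -1.11] 27.05
scene [387. 192.] 222 [475. 174.  57.]
scene [483. 201.] 251 [574. 413.  57.]
scene [196. 234.] 258 [ 476. -351.   57.]
scene [400. 258.] 289 [681. 135.  57.]
scene red [423. 371.  12.] [ 417  150   57   45 1036]
top [ 2. 94.] 32 [ 873. 1118.   57.]
top [275. 146.] 124 [681. 137.  57.]
top [263. 204.] 134 [476. 175.  57.]
top [417. 205.] 133 [ 475. -350.   57.]
top red [458. 333.  12.] [204 198  26  34 322]
wrist [22. 84.] [   0   48   86   69 2043] [478. 200.  57.]
wrist [317. 205.] [ 286  171   62   64 2930] [571. 416.  57.]
wrist [ 27. 312.] [   0  288   57   48 2110] [679. 140.  57.]
```

View pics/w3.png

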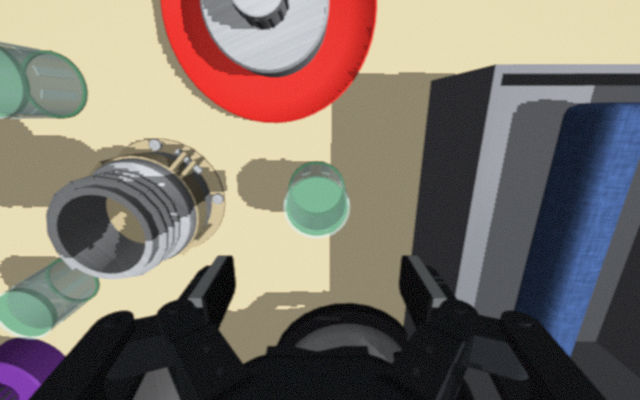

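The lid lies flat in the plate, and glass 2 is centred under the open fingers (317,205). Descending to grasp it.

Call:
{"name": "step_arm", "arguments": {
  "targets": "0 0 -50 0 0 0;0 0 -95 0 0 0;0 0 -117 0 0 0;0 0 -117 0 0 0;0 0 -117 0 0 0"
}}

```text
time_s: 27.82
position: [575.0, 416.2, 46.9]
orientation: [0.001, 0.001, 1.0, 0.001]
force: [0.1, -0.4, 0.0]
opening: 85.3
gripper_force: 0.0
```

Call:
{"name": "step_arm", "arguments": {
  "targets": "0 0 0 0 0 0;0 0 0 0 0 0;0 0 0 0 0 0;0 0 0 0 0 0;0 0 0 0 0 0",
  "fingers": 0,
  "force": 30
}}

```text
time_s: 28.45
position: [574.5, 416.0, 46.4]
orientation: [0.001, 0.001, 1.0, 0.0]
force: [0.4, 0.0, 5.7]
opening: 55.1
gripper_force: 32.0
```

Call:
{"name": "step_arm", "arguments": {
  "targets": "0 0 30 0 0 0;0 0 80 0 0 0;0 0 130 0 0 0;0 -30 154 0 0 0;2 -85 154 0 0 0;4 -140 154 0 0 0;6 -195 154 0 0 0;8 -250 154 0 0 0;9 -305 154 0 0 0;10 -360 154 0 0 0"
}}

```text
time_s: 29.7
position: [583.8, 54.0, 199.0]
orientation: [-0.0, 0.001, 1.0, 0.0]
force: [1.1, -0.4, -2.0]
opening: 55.4
gripper_force: 32.6
```

Call:
{"name": "step_arm", "arguments": {
  "targets": "1 -50 0 0 0 0;1 -86 0 0 0 0;1 -86 -50 0 0 0;1 -86 -100 0 0 0;1 -86 -125 0 0 0;1 -86 -140 0 0 0;1 -86 -140 0 0 0;1 -86 -140 0 0 0"
}}

```text
time_s: 30.7
position: [585.8, -30.3, 60.2]
orientation: [0.001, 0.001, 1.0, -0.0]
force: [0.6, -0.7, -1.9]
opening: 55.0
gripper_force: 32.6
```

Run:
```python
from m import *
s=read_state();print(s['position'].round(1),s['joints'].round(2),s['force'],s['opening'],s['time_s'])
im=snapshot('wrist');save('w4.png',im);c=cal('wrist');print(proj(c,[585.2,-30.3,5]),[proj(c,[x,y,5]).round() for x,y in((588.3,-122.3),(493.2,-33.4))])
```

```text
[585.8 -30.3  60.2] [-0.25  0.64  1.45 -0.    1.05 -1.82] [ 0.63328298 -0.67530681 -1.8567027 ] 55.00820265731727 30.7
[316.84604394 232.45466209] [array([180., 237.]), array([311.,  84.])]
```

View pics/w4.png

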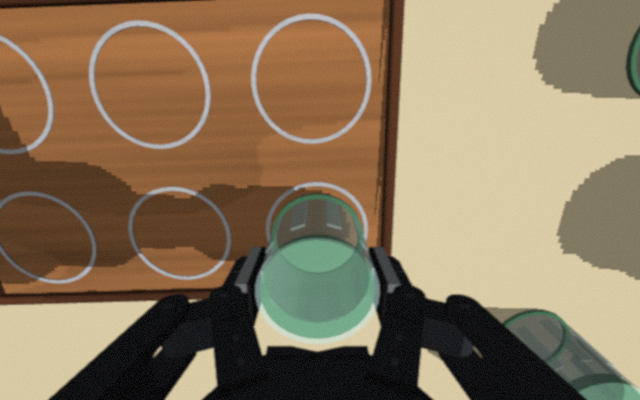

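The glass rim (272–363, centre 317) is concentric with the ring (266–367), so I'm setting it down.

Call:
{"name": "step_arm", "arguments": {
  "targets": "0 0 -5 0 0 0;0 0 -8 0 0 0;0 0 -9 0 0 0;0 0 -10 0 0 0;0 0 -10 0 0 0"
}}

```text
time_s: 31.38
position: [585.2, -30.2, 51.3]
orientation: [0.001, 0.001, 1.0, -0.0]
force: [-7.6, 1.8, 19.1]
opening: 55.3
gripper_force: 34.7
```

Call:
{"name": "step_arm", "arguments": {
  "targets": "0 0 0.5 0 0 0;0 0 0.5 0 0 0;0 0 0.5 0 0 0;0 0 40 0 0 0;0 0 95 0 0 0;0 0 120 0 0 0;-25 50 120 0 0 0;-50 100 120 0 0 0;-80 155 120 0 0 0;-109 205 120 0 0 0",
  "fingers": 0.8
}}

```text
time_s: 32.62
position: [475.0, 176.3, 169.0]
orientation: [0.0, 0.001, 1.0, 0.0]
force: [0.5, -0.6, -0.3]
opening: 68.3
gripper_force: 0.0
```

Call:
{"name": "step_arm", "arguments": {
  "targets": "0 0 0 0 0 0;0 0 0 0 0 0",
  "fingers": 1
}}

```text
time_s: 32.88
position: [476.5, 174.6, 169.0]
orientation: [0.0, 0.001, 1.0, -0.0]
force: [-0.1, -0.5, 0.3]
opening: 85.5
gripper_force: 0.0
```

```bash
python3 look.py
```

```text
[476.5 174.6 169. ] [ 0.12  0.39  1.55 -0.    1.2  -1.45] 32.875
scene [387. 192.] 222 [475. 173.  57.]
scene [196. 235.] 260 [ 476. -351.   57.]
scene [326. 240.] 261 [581. -30.  57.]
scene [400. 258.] 292 [681. 136.  57.]
scene red [424. 375.  12.] [ 417  150   58   45 1093]
top [ 3. 94.] 25 [ 875. 1118.   57.]
top [275. 146.] 120 [681. 137.  57.]
top [324. 170.] 44 [596. -32.  57.]
top [417. 205.] 139 [ 475. -350.   57.]
top red [419. 388.  12.] [183 198  44  47 812]
wrist [318. 201.] [ 288  173   60   58 2713] [472. 175.  57.]
wrist [105. 303.] [  77  264   79   65 1601] [575. -31.  57.]
```

Call:
{"name": "step_arm", "arguments": {
  "targets": "0 0 -50 0 0 0;0 0 -100 0 0 0;0 0 -122 0 0 0;0 0 -124 0 0 0;0 0 -124 0 0 0"
}}

```text
time_s: 33.65
position: [476.9, 174.4, 45.7]
orientation: [0.001, 0.001, 1.0, 0.0]
force: [-0.1, 0.1, 0.4]
opening: 85.8
gripper_force: 0.0
```

Call:
{"name": "step_arm", "arguments": {
  "targets": "0 0 0 0 0 0;0 0 0 0 0 0;0 0 0 0 0 0;0 0 0 0 0 0;0 0 0 0 0 0",
  "fingers": 0,
  "force": 30
}}

```text
time_s: 34.28
position: [476.6, 174.8, 46.0]
orientation: [0.001, 0.001, 1.0, 0.0]
force: [-0.7, -1.1, 4.9]
opening: 55.3
gripper_force: 31.1
```

Call:
{"name": "step_arm", "arguments": {
  "targets": "0 0 40 0 0 0;0 0 90 0 0 0;0 0 115 0 0 0;19 -50 115 0 0 0;38 -100 115 0 0 0;57 -150 115 0 0 0;76 -200 115 0 0 0;95 -250 115 0 0 0;112 -297 115 0 0 0;112 -297 115 0 0 0"
}}

```text
time_s: 35.52
position: [588.7, -125.4, 159.8]
orientation: [0.0, 0.003, 1.0, -0.0]
force: [0.1, 0.1, -1.4]
opening: 55.1
gripper_force: 32.9
```

Call:
{"name": "step_arm", "arguments": {
  "targets": "0 0 -40 0 0 0;0 0 -80 0 0 0;0 0 -98 0 0 0;0 0 -104 0 0 0;0 0 -108 0 0 0;0 0 -110 0 0 0;0 0 -111 0 0 0;0 0 -111 0 0 0"
}}

```text
time_s: 36.52
position: [588.4, -122.1, 51.0]
orientation: [0.001, 0.001, 1.0, -0.0]
force: [-4.8, 1.8, 8.8]
opening: 55.0
gripper_force: 34.1
```

Call:
{"name": "step_arm", "arguments": {
  "targets": "0 0 0.5 0 0 0;0 0 0.5 0 0 0;0 0 0.5 0 0 0;0 0 40 0 0 0;0 0 95 0 0 0;0 0 120 0 0 0;-25 -50 120 0 0 0;-50 -100 120 0 0 0;-78 -155 120 0 0 0;-110 -205 120 0 0 0",
  "fingers": 0.8
}}

```text
time_s: 37.78
position: [477.2, -329.0, 169.0]
orientation: [0.0, 0.001, 1.0, -0.0]
force: [1.6, -0.6, -0.2]
opening: 68.3
gripper_force: 0.0
```

Call:
{"name": "step_arm", "arguments": {
  "targets": "-3 -23 0 0 0 0;-3 -23 0 0 0 0;-3 -23 0 0 0 0",
  "fingers": 1
}}

```text
time_s: 38.15
position: [475.8, -349.0, 168.8]
orientation: [-0.0, 0.0, 1.0, 0.0]
force: [0.2, -0.2, -0.3]
opening: 85.6
gripper_force: 0.0
```

```bash
python3 look.py
```

```text
[ 475.8 -349.   168.8] [-0.83  0.52  1.32  0.    1.3  -2.4 ] 38.15
scene [195. 235.] 262 [ 476. -352.   57.]
scene [326. 240.] 268 [581. -30.  57.]
scene [291. 249.] 273 [ 584. -122.   57.]
scene [400. 258.] 283 [681. 135.  57.]
scene red [424. 375.  12.] [ 417  150   58   45 1092]
top [ 2. 94.] 34 [ 876. 1119.   57.]
top [275. 146.] 120 [681. 137.  57.]
top [350. 171.] 70 [ 594. -125.   57.]
top [325. 171.] 33 [594. -39.  57.]
top red [423. 382.  12.] [183 198  47  47 811]
wrist [314. 202.] [ 284  169   60   63 2743] [ 472. -352.   57.]
wrist [557. 306.] [ 499  264  124   73 2239] [ 579. -116.   57.]
wrist [630. 314.] [616 292  24  44 755] [588. -42.  57.]
```

Call:
{"name": "step_arm", "arguments": {
  "targets": "0 -1 -50 0 0 0;0 -1 -100 0 0 0;0 -1 -122 0 0 0;0 -1 -124 0 0 0;0 -1 -124 0 0 0"
}}

```text
time_s: 38.92
position: [475.8, -351.2, 46.0]
orientation: [0.001, 0.001, 1.0, -0.001]
force: [0.4, 0.5, -0.4]
opening: 85.2
gripper_force: 0.0
```

Call:
{"name": "step_arm", "arguments": {
  "targets": "0 0 0 0 0 0;0 0 0 0 0 0;0 0 0 0 0 0;0 0 0 0 0 0;0 0 0 0 0 0",
  "fingers": 0,
  "force": 30
}}

```text
time_s: 39.55
position: [475.5, -351.5, 46.2]
orientation: [0.001, 0.001, 1.0, -0.001]
force: [-1.1, 1.2, 6.3]
opening: 55.4
gripper_force: 31.4
```

Call:
{"name": "step_arm", "arguments": {
  "targets": "0 0 40 0 0 0;0 0 90 0 0 0;0 0 115 0 0 0;30 35 115 0 0 0;60 70 115 0 0 0;90 106 115 0 0 0;116 137 115 0 0 0;116 137 115 0 0 0;116 137 80 0 0 0;116 137 45 0 0 0"
}}

```text
time_s: 40.8
position: [590.6, -215.0, 89.5]
orientation: [0.0, 0.001, 1.0, -0.0]
force: [0.9, 0.3, -2.0]
opening: 55.4
gripper_force: 32.6
```

Call:
{"name": "step_arm", "arguments": {
  "targets": "0 0 -25 0 0 0;0 0 -33 0 0 0;0 0 -38 0 0 0;0 0 -40 0 0 0;0 0 -41 0 0 0;0 0 -41 0 0 0"
}}

```text
time_s: 41.55
position: [591.3, -214.7, 51.2]
orientation: [0.001, 0.001, 1.0, -0.001]
force: [-4.5, 1.1, 8.0]
opening: 55.3
gripper_force: 33.6
```

Call:
{"name": "step_arm", "arguments": {
  "targets": "0 0 0.5 0 0 0;0 0 0.5 0 0 0;0 0 0.5 0 0 0;0 0 40 0 0 0;0 0 95 0 0 0;0 0 120 0 0 0;12 50 120 0 0 0;24 100 120 0 0 0;36 150 120 0 0 0;48 200 120 0 0 0",
  "fingers": 0.8
}}

```text
time_s: 42.8
position: [639.4, -12.6, 169.0]
orientation: [0.0, 0.001, 1.0, -0.0]
force: [1.0, -0.3, 0.9]
opening: 68.7
gripper_force: 0.0
```

Call:
{"name": "step_arm", "arguments": {
  "targets": "14 50 0 0 0 0;28 100 0 0 0 0;42 150 0 0 0 0;42 150 0 0 0 0;42 150 0 0 0 0",
  "fingers": 1
}}

```text
time_s: 43.42
position: [681.0, 135.4, 168.8]
orientation: [-0.0, 0.001, 1.0, -0.0]
force: [-0.6, 0.1, 0.2]
opening: 85.1
gripper_force: 0.0
```

```bash
python3 look.py
```

```text
[681.  135.4 168.8] [ 0.03  0.7   0.97 -0.    1.47 -1.54] 43.425
scene [326. 240.] 262 [581. -30.  57.]
scene [291. 249.] 273 [ 584. -122.   57.]
scene [255. 258.] 288 [ 587. -215.   57.]
scene [400. 258.] 291 [681. 135.  57.]
scene red [456. 409.  12.] [435 152  40  43 559]
top [376. 171.] 137 [ 593. -214.   57.]
top [350. 172.] 108 [ 590. -123.   57.]
top [323. 172.] 79 [590. -31.  57.]
wrist [95. 83.] [  49   46  104   75 4547] [583. -32.  57.]
wrist [12. 92.] [  0  58  57  65 912] [589. -97.  57.]
wrist [319. 203.] [ 290  175   60   58 2700] [679. 137.  57.]
```

Call:
{"name": "step_arm", "arguments": {
  "targets": "0 0 -50 0 0 0;0 0 -100 0 0 0;0 0 -122 0 0 0;0 0 -124 0 0 0;0 0 -124 0 0 0"
}}

```text
time_s: 44.2
position: [681.8, 135.2, 46.4]
orientation: [0.001, 0.001, 1.0, 0.0]
force: [0.5, -0.1, 0.8]
opening: 85.4
gripper_force: 0.0
```

Call:
{"name": "step_arm", "arguments": {
  "targets": "0 0 0 0 0 0;0 0 0 0 0 0;0 0 0 0 0 0;0 0 0 0 0 0;0 0 0 0 0 0",
  "fingers": 0,
  "force": 30
}}

```text
time_s: 44.82
position: [681.7, 135.8, 46.4]
orientation: [0.001, 0.001, 1.0, -0.0]
force: [-0.8, -0.8, 5.6]
opening: 55.3
gripper_force: 32.1
```

Call:
{"name": "step_arm", "arguments": {
  "targets": "0 0 40 0 0 0;0 0 90 0 0 0;0 0 125 0 0 0;-38 -34 125 0 0 0;-76 -68 125 0 0 0;-114 -102 125 0 0 0;-152 -136 125 0 0 0;-188 -169 125 0 0 0;-188 -169 125 0 0 0;-188 -169 85 0 0 0"
}}

```text
time_s: 46.08
position: [494.9, -33.8, 131.8]
orientation: [0.003, 0.001, 1.0, -0.001]
force: [0.9, -0.1, -2.7]
opening: 55.3
gripper_force: 32.9
```

Call:
{"name": "step_arm", "arguments": {
  "targets": "0 0 -40 0 0 0;0 0 -66 0 0 0;0 0 -74 0 0 0;0 0 -78 0 0 0;0 0 -80 0 0 0;0 0 -81 0 0 0;0 0 -81 0 0 0"
}}

```text
time_s: 46.95
position: [493.7, -33.2, 51.3]
orientation: [0.001, 0.001, 1.0, -0.0]
force: [-4.9, 0.9, 15.7]
opening: 55.3
gripper_force: 34.6
```

Releasing, then raising and backing away so the cameras have a clear view.

Call:
{"name": "step_arm", "arguments": {
  "targets": "0 0 0.5 0 0 0;0 0 0.5 0 0 0;0 0 0.5 0 0 0;0 0 40 0 0 0;0 0 95 0 0 0;0 0 140 0 0 0;-50 0 190 0 0 0;-100 0 240 0 0 0;-150 20 260 0 0 0;-150 20 260 0 0 0",
  "fingers": 0.8
}}

```text
time_s: 48.2
position: [341.3, -12.5, 310.8]
orientation: [0.002, 0.001, 1.0, -0.001]
force: [0.0, 0.0, -0.5]
opening: 68.3
gripper_force: 0.0
```

```bash
python3 look.py
python3 - <<'E'
from h import *
a=np.load('scene.npy')[120:320,150:550];b=np.load('top.npy')[100:260,140:460]
save('fin.png',np.vstack([cv2.resize(a,(600,300),interpolation=2),cv2.resize(b,(600,300),interpolation=2)]))
E
```

```text
[341.3 -12.5 310.8] [-0.39 -0.05  1.67 -0.    1.52 -1.96] 48.2
scene [316. 212.] 235 [490. -33.  57.]
scene [326. 240.] 269 [581. -30.  57.]
scene [291. 249.] 270 [ 584. -123.   57.]
scene [255. 259.] 272 [ 588. -215.   57.]
scene red [424. 375.  12.] [ 417  150   58   45 1091]
top [352. 170.] 41 [ 596. -130.   57.]
top [376. 171.] 120 [ 592. -215.   57.]
top red [422. 381.  12.] [183 198  47  47 856]
wrist [304. 271.] [288 255  33  34 868] [494. -33.  57.]
wrist [306. 321.] [290 302  33  33 709] [584. -31.  57.]
wrist [252. 323.] [239 309  28  28 552] [ 588. -118.   57.]
```

View pics/fin.png

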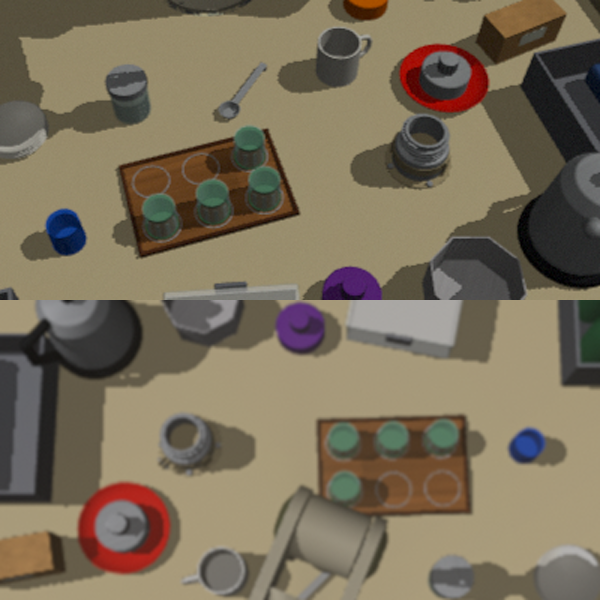

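The final views show three glasses in the far row, one on the near-left ring, and the lid flat and centred on the unmoved plate. No fifth glass is visible, and the bystanders look unmoved. Handing in.

```bash
python3 -c "
from workcell import *
print(finish_job())"
```

```text
the job is handed in; nothing more can be done
None
```

The job is handed in, result not reported back: in the last camera check the lid lay flat and centred on the red plate, and all four glasses present stood on rings (far row full, one near-left).

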